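# File a sprayed sample panel in the lever arch file

## Robot

A 6-joint arm with a two-finger parallel gripper is mounted at the origin on the work surface. World frame = base frame: x ahead of the robot, y to its left, z up, the work surface at z = 0. Lengths are in mm, angles in rad, forces in N, time in s.
With the tool pointing down it reaches from about 350 to 775 mm from the base axis. Payload 7.3 kg.
Tool frame: the origin (TCP) lies midway between the tips of the shut fingers; the grasp point (between the pads) lies 19 mm behind it; z points along the fingers, x is the direction in which the jaws open and shut, and the axes are right-handed (so a half turn about z gives the same grasp; the last joint's range is limited). The gripper opens to 92 mm and grips with 3 to 60 N. Pads are 19 mm wide; open, the fingers measure 130 mm over their backs; the gripper's body (75 mm by 190 mm) begins 47 mm behind the grasp point.
Start: joints at [-1.419, 0.342, 1.524, -0, 1.275, -0.146], TCP at [154.067, -501.905, 226.741] pointing down, gripper open.
Joint ranges: [-2.53, 2.53], [-0.77, 2.02], [0.04, 2.7], [-1, 4.14], [0.28, 2.66], [-3.11, 3.11]. Speed limits (rad/s): [2.57, 2.57, 3.14, 3.14, 3.14, 3.14].

## Interface

Orientations are given as [roll, pitch, yaw] about the fixed x, y, z axes, in that order (R = Rz(yaw) Ry(pitch) Rx(roll)).
In Python, from plant import bot gives the robot as it stands.
- The arm moves only by the shell command python3 -m pendant 'ROWS' [OPENING]. ROWS is JSON, a list of rows, each an object with "linear": the shift along the world's x, y, z in mm, a list of three; "twist": the turn about the world's z in degrees. In form: [{"linear": [x, y, z], "twist": twist}, ...]. A call has 1 to 20 rows; each row is the pose to reach, as a shift and turn from the pose commanded when the call began; what a row does not reach only later rows make up. A row lasts 1/8 s, in which the tool goes at most 62.5 mm and 10.7 degrees, less where a joint would pass 70% of its speed; a pose out of reach is approached as far as the arm can. A call with a gripper value outside its range is refused whole. OPENING is the closure in counts, from 0 (fully open) to 255 (shut), set as the call begins (- or left out, the last holds). The fingers move at their own pace and stop on an object; the grip force is fixed at half the most. Time passes only in rows, so rows that repeat a pose let the fingers close. It gives the time, the measured TCP pose, the force and the opening at its end, in the units of the state.
- bot.get_obs(): the state, without advancing time (a new reading comes with each control period).
- bot.capture(name): name is "scene" or "top" or "wrist"; returns a dict with "frame" (384x512x3 uint8, blue, green, red), "z_map" (384x512 float32, mm along the optical axis (not along the pixel's ray), 0 where there is no reading), "fx", "fy", "cx", "cy" (pixels), "rvec" (rotation vector, rad) and "tvec" (3), from world to camera coordinates, as OpenCV has them. Camera axes: x right, y down, z forward; pixel columns grow to the right and rows downward; lengths in mm; the calibration is good to about 2 mm. A picture is of the moment at which its call begins.
- bot.close_job(): hands the job in, once; it reports no verdict.
The state is a dict: "time": time; "joint_positions": joint angles; "dq": joint speeds; "tau": joint torques, N m; "tool_pos": TCP position; "tcp_rot": TCP orientation; "contact_force": force on the tool from outside, world axes, zero at the start; "moment": the same for the moment, N m; "grip_width": finger opening in mm.
Only numpy, scipy, OpenCV 4.12 (cv2) and the standard library are available. Lean on these libraries where they do the work, as an engineer would, in place of code of your own. Each camera call takes 0.05 s, during which the arm holds its last target. There are 200 camera calls.

## Task

File the finished sample panel that has two punched holes: lift the lever of the lever arch file until its rings spring open, lay the panel, painted face up as it lies, down over the two upright pins so that it rests flat on the file, then press the lever fully down again so that the rings are closed over it. Leave the other panel and everything else on the bench where it is.

Things in the scene. Friction and masses are not known exactly. Their poses are not given: they have to be found in the camera images.
- file: Lever arch file, fixed flat on the bench: board 3 mm thick, x -75 to 135, y -62 to 140 mm. Origin: board's underside (bench height), midway between the pins. z up; pins in a row along y; a filed panel extends to +x. Steel housing (x -55 to 11, y +-53) and black rest block (x 75 to 105, y +-18) have tops at z 22 mm: a filed panel lies on both, underside at 22 mm, its sides free.
- pin_right (a point): Foot of the pin at file y = -22.5 mm, on the pin's axis, at file z = 22 mm (the housing's top). Pins are upright steel rods 7 mm in diameter with round tops, reaching 62 mm above the bench.
- pin_left (a point): Foot of the other pin, at file y = +22.5 mm, same size and height.
- lever (a joint): The file's lever, rad: 0 pressed fully down, rings closed; 1.2 up, rings open. Hinge line parallel to file x through file (-22, 55, 28) mm; the lever sticks out to file +y, and its end goes up and back towards the housing as the value grows. Over-centre spring: below about 0.6 it snaps down, above 0.6 up, and it stays there; about 5 N at its end starts it.
- lever_grip (a point): Centre of the dark cross-roll at the lever's end: 14 mm diameter, 22 mm long along file x, with flat ends that can be pinched while the lever turns. 76.7 mm from the hinge line; lever down: file (-22, 130, 44) mm; lever up: about (-22, 67, 104) mm. Free space under and around it.
- arch (a joint): The two moving arches (rings), one steel piece driven by the lever, same value as the lever (rad): 0 = tips meet the pin tops (about 70 mm above the bench at most), 1.2 = swung up and away to file -x, the pins free from above. Hinge along file y at file x = -45, z = 24 mm.
- panel: The panel to file: rigid off-white painted panel 130 x 68 x 4 mm, about 80 g, loose on either of two wooden stands, underside 28 mm above the bench; its long sides overhang the stand. Origin: centre of underside; x along its length, z up. Two through holes, 13 mm diameter, at (-53, -22.5) and (-53, 22.5) mm. When filed its axes are parallel to the file's, same way.
- hole_right (a point): Centre of the hole at panel y = -22.5 mm, level with the underside. It goes over pin_right.
- hole_left (a point): Centre of the hole at panel y = +22.5 mm, level with the underside. It goes over pin_left.
- panel_single: Another panel of the same size and paint, but with one hole only, in the middle of its -x end; on the other stand. Not to be moved.
- tin: Bystander: closed metal paint tin, 84 mm diameter, 100 mm tall. Origin: centre of underside.
- cup: Bystander: white mixing cup, 72 mm across, 75 mm tall. Origin: centre of underside.
- tape: Bystander: roll of paper tape lying flat, 90 mm across, 24 mm high, between the robot and the stands. Origin: centre of underside.
- block: Bystander: cork sanding block 70 x 45 x 30 mm. Origin: centre of underside.
- spatula: Bystander: mixing spatula lying flat, handle to its -x.
- gauge: Bystander: grey hand-held film gauge 88 x 35 x 22 mm. Origin: underside.
- screwdriver: Bystander: screwdriver lying flat on the bench, left of the file and nearer the robot.
There are look-alikes about, which are no part of the job. Leave any blue, green or yellow look-alike of the panel alone.

How it is judged (in metres and radians):
On the way, in this order (a step that is already met when the one before it is completed fails the run):
1. the lever is lifted and the rings stand open (value of joint lever above 1 rad and value of joint arch above 0.95 rad), for 0.2 s.
2. with the rings open, the two-hole panel lies flat on the file with both pins through its holes (value of joint arch above 0.9 rad and horizontal distance between hole_right and pin_right below 0.006 m and horizontal distance between hole_left and pin_left below 0.006 m and z of each of hole_right, hole_left in the frame of file below 0.026 m and angle between panel's own z axis and vertical below 0.06 rad), for 0.2 s.
At the end, for the whole second after the job is handed in: The lever is fully down (within 0.08 rad) and the rings are closed (within 0.1 rad); the two-hole panel lies flat (within 0.06 rad) and at rest on the file, both holes over their pins (hole centres within 6 mm of the pin axes, underside no more than 4 mm above its resting height) (value of joint lever below 0.08 rad and value of joint arch below 0.1 rad and horizontal distance between hole_right and pin_right below 0.006 m and horizontal distance between hole_left and pin_left below 0.006 m and z of each of hole_right, hole_left in the frame of file below 0.026 m and angle between panel's own z axis and vertical below 0.06 rad and linear speed of panel below 0.02 m/s); the robot touches nothing.
It fails at once if the other panel or any other loose thing on the bench is shifted by more than 30 mm (distance of any of panel_single, tin, cup, tape, block, spatula, gauge, screwdriver from where it was at the start of the episode above 0.03 m).
It also fails if it takes over 72 s, if anything falls off the work surface, if the arm or the gripper's body presses on something with over 40 N, if the wrist force passes 120 N, or if a joint passes its speed limit or range.

## Working session

There is one attempt and no reset: what is moved stays moved. The work goes in short steps, Python scripts to look and compute and a shell command to move; the robot and the scene stay as the last step left them, time stands still between calls to the robot, and variables do not carry over. Pictures are saved under pics/ and viewed, about 8 in all and at most 12, crops included, and the job is handed in when it is done.

```bash
mkdir -p pics; ls
cat > h.py <<'E'
import numpy as np,cv2
from plant import bot
def cap(n,save=None):
    c=bot.capture(n)
    if save: cv2.imwrite('pics/'+save,c['frame'])
    np.savez('/tmp/'+n+'.npz',**c); return c
def ray(c,u,v):
    R=cv2.Rodrigues(np.array(c['rvec'],float))[0];t=np.array(c['tvec'],float).ravel()
    d=R.T@np.array([(u-c['cx'])/c['fx'],(v-c['cy'])/c['fy'],1.]);return -R.T@t,d
def onz(c,u,v,z):
    o,d=ray(c,u,v);return o+d*(z-o[2])/d[2]
def dep(c,u,v):
    o,d=ray(c,u,v);return o+d*float(c['z_map'][int(round(v)),int(round(u))])
E
python3 - <<'E'
from h import *
for n in('top','scene'): c=cap(n,n+'1.png')
print(bot.get_obs())
E
```

```text
pics
{'time': 0.1, 'joint_positions': array([-1.41899228e+00,  3.42675495e-01,  1.52487187e+00, -3.63410968e-06,
        1.27536347e+00, -1.46001800e-01]), 'dq': array([ 0.00130557, -0.00100439, -0.00242495,  0.00039208, -0.00029779,
        0.00092206]), 'tau': array([ 2.30572623e-03, -4.32002306e+01, -2.44694424e+01,  7.19698844e-02,
        5.25782711e-02, -5.15541547e-05]), 'tool_pos': array([ 154.01630585, -501.55642806,  226.1201091 ]), 'tcp_rot': array([-3.14140432e+00,  1.30466815e-03, -1.27298930e+00]), 'contact_force': array([0.28417433, 1.24263093, 0.23650577]), 'moment': array([ 0.03343082, -0.02359717, -0.03179356]), 'grip_width': 91.88988539574386}
```

View pics/top1.png

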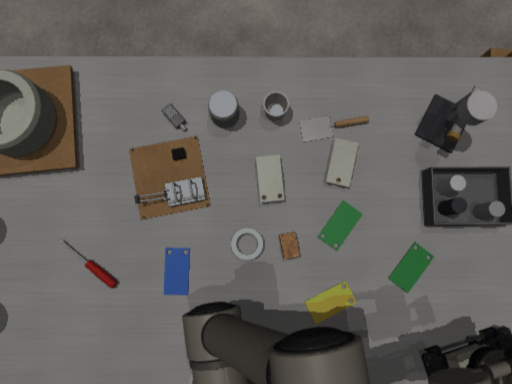

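View pics/scene1.png

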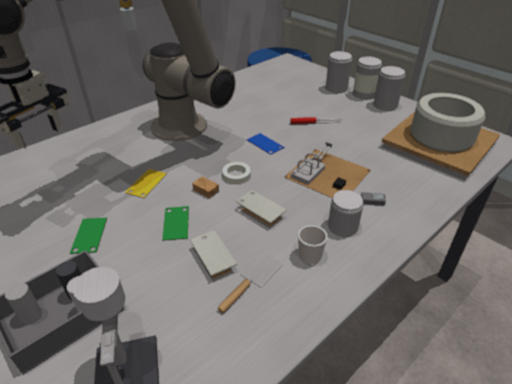

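Off-white candidates in the top view are A at (270,179) and B at (342,163). A seems to have two holes at its near end and B one, so I'll confirm with an enlarged crop.

Run:
```python
from h import *
c=dict(np.load('/tmp/top.npz'))
f=c['frame']
a=cv2.resize(f[130:225,120:216],None,fx=4,fy=4,interpolation=2);b=cv2.resize(f[130:225,250:365],None,fx=3.47,fy=4,interpolation=2)
cv2.imwrite('pics/crop1.png',np.hstack([a,b[:a.shape[0]]]))
hsv=cv2.cvtColor(f,cv2.COLOR_BGR2HSV)
print(hsv[175,265],hsv[160,340],hsv[110,300])
m=cv2.inRange(hsv,(15,18,120),(45,90,255))
for k in cv2.findContours(m,0,2)[0]:
    if cv2.contourArea(k)>400:
        r=cv2.minAreaRect(k);print(r,[onz(c,*p,32).round(1).tolist() for p in cv2.boxPoints(r)],onz(c,*r[0],32).round(1))
# brown board
m=cv2.inRange(hsv,(5,80,50),(20,200,200))
for k in cv2.findContours(m[:,100:230].copy(),0,2)[0]:
    if cv2.contourArea(k)>400:
        k=k+np.array([100,0]);r=cv2.minAreaRect(k);print('board',r,[onz(c,*p,3).round(1).tolist() for p in cv2.boxPoints(r)],onz(c,*r[0],3).round(1))
print(c['fx'],ray(c,256,192))
```

```text
[ 42  18 144] [ 33  20 138] [ 15   9 118]
((269.6423645019531, 177.7093963623047), (44.8983268737793, 23.49530601501465), 84.0938491821289) [[635.9, -66.7, 32.0], [642.8, -133.0, 32.0], [515.3, -144.8, 32.0], [508.6, -79.3, 32.0]] [ 575.2 -106.    32. ]
((341.9077453613281, 161.9349822998047), (23.74441146850586, 43.96125411987305), 11.9761323928833) [[565.7, -264.0, 32.0], [689.9, -292.9, 32.0], [675.5, -359.0, 32.0], [551.6, -329.2, 32.0]] [ 620.3 -311.2   32. ]
((17.0, 106.5), (73.0, 34.0), 90.0) [[891.0, 670.9, 32.0], [891.2, 573.3, 32.0], [675.3, 560.0, 32.0], [675.3, 655.5, 32.0]] [782.  614.8  32. ]
board ((168.83209228515625, 177.43772888183594), (71.68824005126953, 70.88965606689453), 79.3803482055664) [[665.4, 304.7, 3.0], [704.2, 103.7, 3.0], [497.9, 63.0, 3.0], [461.0, 260.2, 3.0]] [581.1 182.9   3. ]
436.34221443240045 (array([ 377.05762184,  -57.32965128, 1245.13114158]), array([ 0.12885384, -0.0082667 , -0.99163731]))
```

View pics/crop1.png

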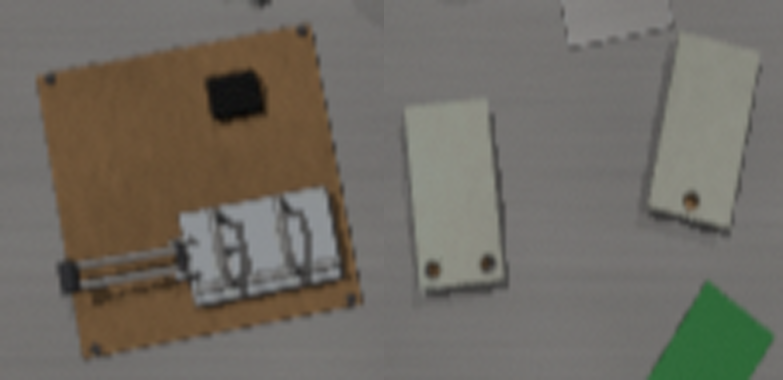

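Confirmed: A at top-view (270,179) has two holes near its -x end and is the panel to file. B at (342,163) has one hole and stays. The file lies with its lever roll at the left, about (137,198) in the top view, with yaw about 11°. I'll move above the lever and look with the wrist camera.

```bash
python3 -m pendant '[{"linear":[250,300,0],"twist":40},{"linear":[250,300,0],"twist":60},{"linear":[250,300,0],"twist":60},{"linear":[250,300,0],"twist":60},{"linear":[250,300,0],"twist":60},{"linear":[250,300,0],"twist":60},{"linear":[250,300,0],"twist":60},{"linear":[359,764,0],"twist":84},{"linear":[359,764,0],"twist":84},{"linear":[359,764,0],"twist":84},{"linear":[359,764,0],"twist":84},{"linear":[359,764,0],"twist":84},{"linear":[359,764,0],"twist":84},{"linear":[359,764,0],"twist":84},{"linear":[359,764,0],"twist":84},{"linear":[359,764,0],"twist":84},{"linear":[359,764,0],"twist":84},{"linear":[359,764,0],"twist":84}]' 0
python3 - <<'E'
from h import *
c=cap('wrist','w1.png');o=bot.get_obs();print(o['time'],o['tool_pos'],o['tcp_rot'],ray(c,256,192))
E
```

```text
time: 2.35
tool_pos: [513.2, 260.5, 226.8]
tcp_rot: [3.141, 0.0, 0.191]
contact_force: [0.2, -0.7, -0.7]
grip_width: 91.7
2.4 [513.21375913 260.64544931 226.94720167] [ 3.14131849e+00 -9.65921128e-05  1.90996332e-01] (array([500.7460436 , 325.98311737, 384.45838987]), array([ 0.04741208, -0.24634699, -0.96802251]))
```

View pics/w1.png

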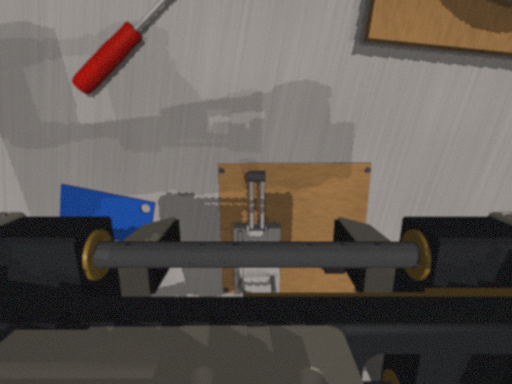

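The wrist view shows the dark lever roll at (256,176), with the board corners at (219,164) and (370,163). The board is square to the image, so the yaw is right. Next I'll locate the roll and the corners.

Run:
```python
from h import *
c=dict(np.load('/tmp/wrist.npz'))
g=cv2.cvtColor(c['frame'],cv2.COLOR_BGR2GRAY)
m=(g[165:190,235:278]<55).astype(np.uint8)
x,y,w,h=cv2.boundingRect(m);M=cv2.moments(m,True)
u,v=235+M['m10']/M['m00'],165+M['m01']/M['m00'];print(x+235,y+165,w,h,u,v,onz(c,u,v,48),dep(c,u,v))
hsv=cv2.cvtColor(c['frame'],cv2.COLOR_BGR2HSV)
b=cv2.inRange(hsv,(5,80,50),(20,220,220));b[:150]=0;b[210:]=0
ys=[(u,np.argmax(b[:,u]>0)) for u in range(230,362,5) if b[:,u].any() and not 245<=u<=268]
k=np.polyfit(*np.array(ys,float).T,1);print(k)
L=[(np.argmax(b[v]>0),v) for v in range(170,208,4)];R=[(511-np.argmax(b[v][::-1]>0),v) for v in range(170,208,4)]
def W(p):return np.array([onz(c,*q,3)[:2] for q in p])
def line(P):
    return cv2.fitLine(P.astype(np.float32),cv2.DIST_HUBER,0,.01,.01).ravel()
for n,p in(('+y edge',ys),('-x edge',L),('+x edge',R)):
    l=line(W(p));print(n,l,np.degrees(np.arctan2(l[1],l[0])))
def file(yaw,o,p):
    r=np.radians(yaw);return o+np.array([np.cos(r)*p[0]-np.sin(r)*p[1],np.sin(r)*p[0]+np.cos(r)*p[1]])
# origin: from edges
l=line(W(ys));yaw=np.degrees(np.arctan(l[1]/l[0]));r=np.radians(yaw);ex=np.array([np.cos(r),np.sin(r)]);ey=np.array([-ex[1],ex[0]])
yo=(W(ys)@ey).mean()-140;xl=np.median(W(L)@ex)+75;xr=np.median(W(R)@ex)-135;print(yaw,xl,xr,yo)
o=ex*(xl+xr)/2+ey*yo;print('origin',o,'grip',file(yaw,o,(-22,130)))
# tape/tin via depth
t=dict(np.load('/tmp/top.npz'))
for n,p in(('tin',(224,100)),('cup',(276,112)),('tape',(248,230)),('blk',(290,245))):print(n,dep(t,*p).round())
```

```text
246 171 19 12 255.13684210526316 176.25263157894736 [512.44670603 259.53564866  48.        ] [512.29447199 260.40017806  52.37756582]
[-4.47453636e-03  1.64451575e+02]
+y edge [9.8174566e-01 1.9019847e-01 5.8109351e+02 2.8232922e+02] 10.964366
-x edge [ 1.7506985e-01 -9.8455602e-01  4.6882172e+02  2.2252728e+02] -79.917274
+x edge [ 2.1489356e-01 -9.7663748e-01  6.7151361e+02  2.6174741e+02] -77.59071
10.964366 577.5671047404674 574.0991626865407 26.52795242789915
origin [560.27610462 135.5662724 ] grip [513.95190112 259.00884595]
tin [778.  19. 101.]
cup [ 774. -127.    7.]
tape [429. -45.  25.]
blk [ 387. -162.   27.]
```

```bash
python3 -m pendant '[{"linear":[0,-1,-60],"twist":0},{"linear":[0,-1,-120],"twist":0},{"linear":[0,-1,-170],"twist":0},{"linear":[0,-1,-201],"twist":0},{"linear":[0,-1,-201],"twist":0},{"linear":[0,-1,-201],"twist":0}]' 0; python3 -m pendant '[{"linear":[0,0,0],"twist":0},{"linear":[0,0,0],"twist":0},{"linear":[0,0,0],"twist":0},{"linear":[0,0,0],"twist":0},{"linear":[0,0,0],"twist":0},{"linear":[0,0,0],"twist":0}]' 255
```

```text
time: 3.15
tool_pos: [514.2, 261.0, 27.3]
tcp_rot: [-3.141, -0.003, 0.192]
contact_force: [1.4, 0.7, 0.2]
grip_width: 92.1
time: 3.9
tool_pos: [513.0, 261.1, 25.7]
tcp_rot: [3.142, 0.0, 0.193]
contact_force: [0.8, -0.4, -0.5]
grip_width: 36.5
```

Run:
```python
import numpy as np
a0=np.arctan2(16,75);r=76.7;y=np.radians(10.96)
for a in np.arange(0.1,1.21,.1):
    dy=r*(np.cos(a0+a)-np.cos(a0));dz=r*(np.sin(a0+a)-np.sin(a0));print(round(a,1),np.round([-np.sin(y)*dy,np.cos(y)*dy,dz],1))
```

```text
0.1 [ 0.4 -1.9  7.4]
0.2 [ 0.9 -4.6 14.6]
0.3 [ 1.5 -7.9 21.5]
0.4 [  2.3 -11.9  27.9]
0.5 [  3.2 -16.5  34. ]
0.6 [  4.2 -21.7  39.6]
0.7 [  5.3 -27.4  44.6]
0.8 [  6.5 -33.6  49. ]
0.9 [  7.8 -40.2  52.7]
1.0 [  9.1 -47.1  55.8]
1.1 [ 10.5 -54.2  58.1]
1.2 [ 11.9 -61.6  59.7]
```

Fingers are still closing (36.5 mm), so I'll wait a little longer.

```bash
python3 -m pendant '[{"linear":[0,0,0],"twist":0},{"linear":[0,0,0],"twist":0},{"linear":[0,0,0],"twist":0},{"linear":[0,0,0],"twist":0}]' 255
```

```text
time: 4.4
tool_pos: [513.0, 261.1, 25.7]
tcp_rot: [3.142, 0.0, 0.193]
contact_force: [-0.2, 1.3, -0.8]
grip_width: 21.4
```

```bash
python3 -m pendant '[{"linear":[0.5,-2,7],"twist":0},{"linear":[1,-5,15],"twist":0},{"linear":[1.5,-8,22],"twist":0},{"linear":[2,-12,28],"twist":0},{"linear":[3,-16,34],"twist":0},{"linear":[4,-22,40],"twist":0},{"linear":[5,-27,45],"twist":0},{"linear":[6.5,-34,49],"twist":0},{"linear":[8,-40,53],"twist":0},{"linear":[9,-47,56],"twist":0},{"linear":[10.5,-54,58],"twist":0},{"linear":[12,-61,60],"twist":0},{"linear":[12,-61,60],"twist":0},{"linear":[12,-61,60],"twist":0}]' 255
python3 - <<'E'
from h import *
c=cap('top','t2.png');s=cap('scene');print(bot.get_obs()['grip_width'])
a=cv2.resize(s['frame'][115:215,270:400],None,fx=4,fy=4,interpolation=2)
cv2.imwrite('pics/s2.png',a)
E
```

```text
time: 6.15
tool_pos: [525.2, 199.3, 86.5]
tcp_rot: [3.141, -0.0, 0.193]
contact_force: [-2.6, -1.4, 7.3]
grip_width: 21.5
21.734775394506663
```

View pics/s2.png

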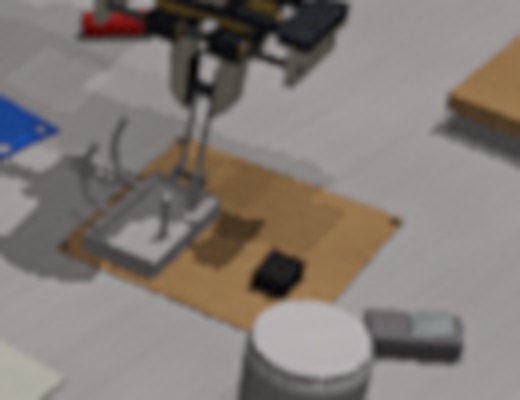

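The scene crop shows the lever up at (200,130), the arches swung back at (110,150), and both pins free. I'll release, rise, then go above the panel at (575,-106) with tool yaw -84.5°, which is a twist of -95.5°.

```bash
python3 -m pendant '[{"linear":[0,0,0],"twist":0},{"linear":[0,0,0],"twist":0},{"linear":[0,0,0],"twist":0},{"linear":[0,0,0],"twist":0},{"linear":[0,0,40],"twist":0},{"linear":[0,0,90],"twist":0},{"linear":[0,0,140],"twist":0}]' 0; python3 -m pendant '[{"linear":[10,-60,0],"twist":-10},{"linear":[20,-120,0],"twist":-20},{"linear":[30,-180,0],"twist":-30},{"linear":[40,-240,0],"twist":-40},{"linear":[45,-280,0],"twist":-50},{"linear":[50,-305,0],"twist":-60},{"linear":[50,-305,0],"twist":-70},{"linear":[50,-305,0],"twist":-80},{"linear":[50,-305,0],"twist":-90},{"linear":[50,-305,0],"twist":-95.5},{"linear":[50,-305,0],"twist":-95.5},{"linear":[50,-305,0],"twist":-95.5}]'
python3 - <<'E'
from h import *
c=cap('wrist','w2.png');cap('top','t3.png');s=cap('scene','s3.png');print(bot.get_obs()['tool_pos'],bot.get_obs()['tcp_rot'],c['tvec'])
E
```

```text
time: 7.12
tool_pos: [524.8, 200.0, 227.1]
tcp_rot: [3.142, 0.0, 0.193]
contact_force: [0.5, 0.5, -0.3]
grip_width: 87.1
time: 8.62
tool_pos: [575.0, -104.9, 225.7]
tcp_rot: [3.141, -0.0, -1.472]
contact_force: [-0.4, 0.3, -0.2]
grip_width: 91.6
[ 575.07216169 -104.86790929  225.71369708] [ 3.14152629e+00 -1.06042488e-04 -1.47270246e+00] [-161.72885198  513.67143632  527.64582928]
```

View pics/w2.png

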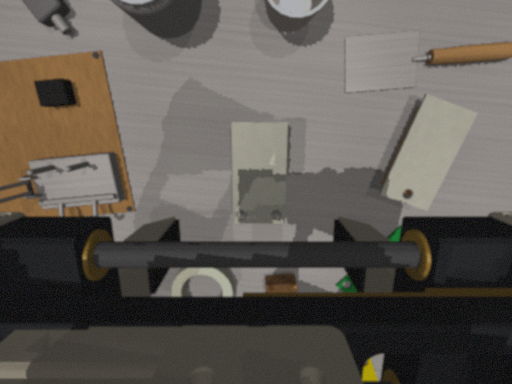

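The wrist view shows the two-hole panel at (232–288, 122–222) with holes at (241,216) and (277,215), and the file pins near (62,170) and (98,166). I'll enlarge both to get their pixels.

Run:
```python
from h import *
c=dict(np.load('/tmp/wrist.npz'));f=c['frame']
a=cv2.resize(f[145:217,10:130],None,fx=6,fy=6,interpolation=2)
b=cv2.resize(f[195:228,220:300],None,fx=6,fy=6,interpolation=2);b=cv2.convertScaleAbs(b,alpha=1.8)
b=cv2.copyMakeBorder(b,0,0,0,a.shape[1]-b.shape[1],0)
cv2.imwrite('pics/c3.png',np.vstack([a,b][:2])[:600+30][:600])
z=c['z_map']
Z=np.zeros((384,512,3))
for v in range(0,384):
  for u in range(0,300): Z[v,u]=dep(c,u,v) if 110<v<225 else 0
np.save('/tmp/Z.npy',Z)
m=((abs(Z[...,2]-32)<8)&(Z[...,0]>400)).astype(np.uint8);m[:,:225]=0
k=max(cv2.findContours(m,0,2)[0],key=cv2.contourArea);print(cv2.boundingRect(k),cv2.minAreaRect(k))
# pins: high points
q=np.argwhere((Z[...,2]>45)&(Z[...,2]<75)&(np.arange(512)[None]<130))
print(len(q));print([(int(u),int(v),Z[v,u].round().tolist()) for v,u in q[::max(1,len(q)//40)]])
```

```text
(232, 122, 56, 101) ((259.5, 172.0), (100.0, 55.0), 90.0)
322
[(73, 164, [568.0, 115.0, 47.0]), (73, 165, [568.0, 113.0, 51.0]), (69, 166, [568.0, 112.0, 60.0]), (77, 166, [566.0, 110.0, 48.0]), (71, 167, [567.0, 111.0, 58.0]), (34, 168, [560.0, 158.0, 52.0]), (66, 168, [566.0, 114.0, 62.0]), (74, 168, [565.0, 110.0, 53.0]), (33, 169, [560.0, 156.0, 57.0]), (41, 169, [558.0, 155.0, 45.0]), (72, 169, [564.0, 111.0, 55.0]), (30, 170, [559.0, 156.0, 61.0]), (38, 170, [558.0, 154.0, 51.0]), (70, 170, [563.0, 111.0, 60.0]), (31, 171, [558.0, 156.0, 60.0]), (39, 171, [556.0, 155.0, 48.0]), (29, 172, [557.0, 156.0, 62.0]), (37, 172, [555.0, 155.0, 52.0]), (31, 173, [556.0, 155.0, 61.0]), (28, 174, [554.0, 159.0, 61.0]), (13, 183, [537.0, 189.0, 48.0]), (13, 184, [536.0, 188.0, 49.0]), (8, 185, [536.0, 189.0, 54.0]), (16, 185, [535.0, 187.0, 46.0]), (7, 186, [536.0, 189.0, 56.0]), (15, 186, [534.0, 188.0, 47.0]), (6, 187, [535.0, 189.0, 57.0]), (0, 188, [535.0, 190.0, 65.0]), (8, 188, [533.0, 190.0, 54.0]), (0, 190, [533.0, 190.0, 65.0]), (14, 195, [523.0, 187.0, 51.0]), (11, 196, [523.0, 187.0, 55.0]), (20, 196, [521.0, 184.0, 45.0]), (12, 197, [522.0, 187.0, 54.0]), (2, 198, [523.0, 189.0, 65.0]), (10, 198, [521.0, 186.0, 57.0]), (1, 199, [522.0, 189.0, 66.0]), (9, 199, [520.0, 188.0, 57.0]), (3, 200, [521.0, 187.0, 66.0]), (1, 201, [521.0, 188.0, 68.0]), (2, 202, [519.0, 189.0, 66.0])]
```

View pics/c3.png

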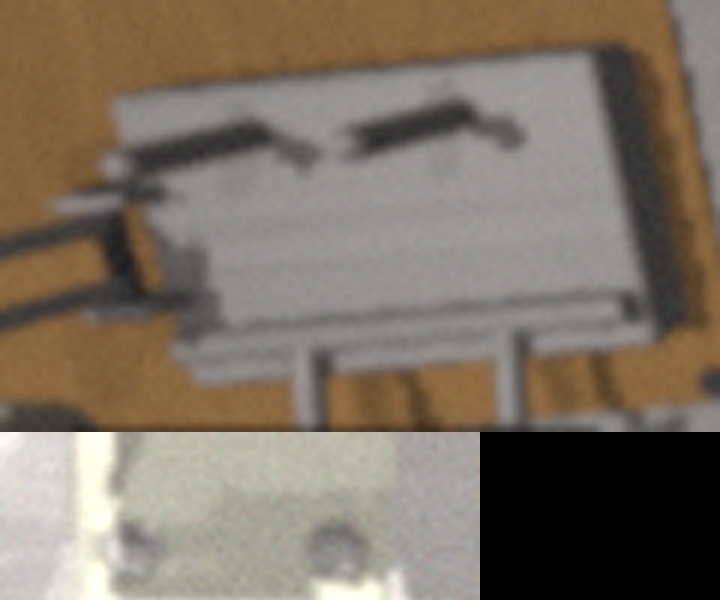

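Run:
```python
from h import *
c=dict(np.load('/tmp/wrist.npz'))
for n,p,z in(('pinL foot',(54.2,167.2),22),('pinR foot',(88.3,163),22),('pinL top',(30.5,171.5),60),('pinR top',(68,168),60),('holeR',(276.2,214.3),32),('holeL',(242.2,214.5),32)):print(n,onz(c,*p,z).round(1))
Z=np.load('/tmp/Z.npy');m=((abs(Z[...,2]-32)<8)).astype(np.uint8);m[:,:225]=0;m[220:]=0
def ln(p):
    P=np.array([onz(c,*q,32)[:2] for q in p],np.float32);l=cv2.fitLine(P,cv2.DIST_HUBER,0,.01,.01).ravel();print(l,np.degrees(np.arctan2(l[1],l[0])))
rows=range(130,205,5)
ln([(np.argmax(m[v]),v) for v in rows]);ln([(512-np.argmax(m[v][::-1]),v) for v in rows])
ln([(u,np.argmax(m[:,u])) for u in range(236,285,4)])
```

```text
pinL foot [556.  155.5  22. ]
pinR foot [565.9 111.4  22. ]
pinL top [557.2 156.5  60. ]
pinR top [565.6 112.9  60. ]
holeR [ 524.1 -136.4   32. ]
holeL [519.4 -92.   32. ]
[ 9.9529147e-01  9.6927457e-02  5.8844763e+02 -7.3711220e+01] 5.562267
[ 9.9522233e-01  9.7634517e-02  5.8886060e+02 -1.4198434e+02] 5.602971
[ 9.9435560e-02 -9.9504399e-01  6.3870044e+02 -1.0123432e+02] -84.29333
```

Panel centre is about (574.3, -109) with yaw 5.6°, and the pins' midpoint is about (561, 134.6) with yaw 11°. I'll turn the tool half a turn so the wrist camera sits on the hole side, then grasp across the long sides.

```bash
python3 -m pendant '[{"linear":[1,-2,0],"twist":10},{"linear":[2.5,-4,0],"twist":20},{"linear":[2.5,-4,0],"twist":30},{"linear":[2.5,-4,0],"twist":40},{"linear":[2.5,-4,0],"twist":50},{"linear":[2.5,-4,0],"twist":60},{"linear":[2.5,-4,0],"twist":70},{"linear":[2.5,-4,0],"twist":80},{"linear":[2.5,-4,0],"twist":90},{"linear":[2.5,-4,0],"twist":100},{"linear":[2.5,-4,0],"twist":110},{"linear":[2.5,-4,0],"twist":120},{"linear":[2.5,-4,0],"twist":130},{"linear":[2.5,-4,0],"twist":140},{"linear":[2.5,-4,0],"twist":150},{"linear":[2.5,-4,0],"twist":160},{"linear":[2.5,-4,0],"twist":170},{"linear":[2.5,-4,0],"twist":180},{"linear":[2.5,-4,0],"twist":180}]'; python3 -m pendant '[{"linear":[0,0,-50],"twist":0},{"linear":[0,0,-100],"twist":0},{"linear":[0,0,-140],"twist":0},{"linear":[0,0,-140],"twist":0}]'
python3 - <<'E'
from h import *
c=cap('wrist','w3.png')
E
```

```text
time: 11.15
tool_pos: [577.6, -108.9, 225.7]
tcp_rot: [3.142, -0.0, 1.667]
contact_force: [-0.9, -0.4, -0.2]
grip_width: 91.6
time: 11.65
tool_pos: [575.5, -108.3, 83.0]
tcp_rot: [-3.135, -0.003, 1.665]
contact_force: [-0.0, 0.2, 0.5]
grip_width: 91.5
```

View pics/w3.png

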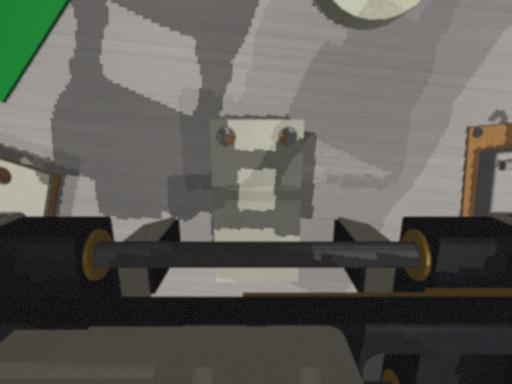

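The wrist view has the panel centred between the open fingers (columns 210–304), with its holes at (226,136) and (288,136). Now I'll descend and grip.

```bash
python3 -m pendant '[{"linear":[0,0,-30],"twist":0},{"linear":[0,0,-55],"twist":0},{"linear":[0,0,-71],"twist":0},{"linear":[0,0,-71],"twist":0},{"linear":[0,0,-71],"twist":0}]'; python3 -m pendant '[{"linear":[0,0,0],"twist":0},{"linear":[0,0,0],"twist":0},{"linear":[0,0,0],"twist":0},{"linear":[0,0,0],"twist":0},{"linear":[0,0,0],"twist":0},{"linear":[0,0,0],"twist":0}]' 255; python3 -m pendant '[{"linear":[0,0,10],"twist":0},{"linear":[0,0,40],"twist":0},{"linear":[0,0,70],"twist":0},{"linear":[0,0,85],"twist":0},{"linear":[0,0,85],"twist":0},{"linear":[0,0,85],"twist":0}]'
python3 - <<'E'
from h import *
c=cap('wrist','w4.png');print(bot.get_obs()['tool_pos'],bot.get_obs()['tcp_rot'])
g=cv2.cvtColor(c['frame'],cv2.COLOR_BGR2GRAY)
for u,v in((226,136),(288,136),(257,180),(257,125),(257,135),(240,200),(275,200)):print(u,v,dep(c,u,v).round(1))
cv2.imwrite('pics/w4c.png',cv2.resize(c['frame'][90:225,180:340],None,fx=4,fy=4,interpolation=2))
E
```

```text
time: 12.32
tool_pos: [578.6, -109.2, 16.2]
tcp_rot: [3.139, 0.001, 1.668]
contact_force: [-0.7, -0.6, 0.1]
grip_width: 91.9
time: 13.08
tool_pos: [577.7, -108.9, 15.0]
tcp_rot: [3.141, 0.0, 1.668]
contact_force: [-0.8, 0.1, 4.4]
grip_width: 67.2
time: 13.82
tool_pos: [576.8, -108.7, 98.6]
tcp_rot: [-3.14, -0.001, 1.668]
contact_force: [-1.3, 0.6, -0.1]
grip_width: 67.1
[ 576.77598255 -108.68899193   98.39409201] [-3.13932385e+00 -1.05923758e-03  1.66782839e+00]
226 136 [ 520.3 -129.3  115.5]
288 136 [517.3 -99.  115.3]
257 180 [ 540.7 -112.   115.4]
257 125 [ 513.6 -114.7  115.3]
257 135 [ 518.3 -114.2  115.9]
240 200 [ 552.  -119.8  115.9]
275 200 [ 550.1 -101.8  116.4]
```

View pics/w4c.png

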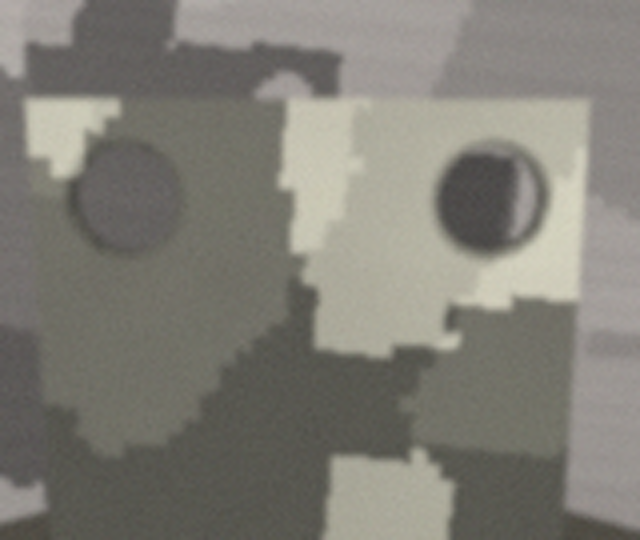

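Panel is held level (top at about 115.7 mm), with its holes in the crop at (127,196) and (491,196).

Run:
```python
from h import *
c=dict(np.load('/tmp/wrist.npz'))
a,b=onz(c,211.5,138.8,115.7),onz(c,302.5,138.8,115.7);m=(a+b)/2;d=b-a
yaw=np.degrees(np.arctan2(-d[0],d[1]));print(a,b,np.linalg.norm(d),'yaw',yaw)
tcp=bot.get_obs()['tool_pos'];rel=(m-tcp)[:2];print(rel)
tw=11-yaw;r=np.radians(tw);rel2=np.array([[np.cos(r),-np.sin(r)],[np.sin(r),np.cos(r)]])@rel
print(tw,rel2,'shift',np.array([561,134.6])-rel2-np.array([577.1,-108.8]))
print(577.1,-108.8)
```

```text
[ 522.30459295 -136.27471334  115.7       ] [517.95763851 -91.84496575 115.7       ] 44.641891578525026 yaw 5.58796707130839
[-56.64486682  -5.37084761]
5.41203292869161 [-55.88578977 -10.68950152] shift [ 39.78578977 254.08950152]
577.1 -108.8
```

```bash
python3 -m pendant '[{"linear":[6,40,0],"twist":1},{"linear":[12,80,0],"twist":2},{"linear":[18,120,0],"twist":3},{"linear":[24,160,0],"twist":4},{"linear":[30,200,0],"twist":5},{"linear":[35,230,0],"twist":5.4},{"linear":[39.3,254.2,0],"twist":5.4},{"linear":[39.3,254.2,0],"twist":5.4},{"linear":[39.3,254.2,-15],"twist":5.4},{"linear":[39.3,254.2,-33],"twist":5.4},{"linear":[39.3,254.2,-33],"twist":5.4},{"linear":[39.3,254.2,-33],"twist":5.4},{"linear":[39.3,254.2,-33],"twist":5.4}]'
python3 - <<'E'
from h import *
c=cap('wrist','w5.png');print(bot.get_obs()['tool_pos'],bot.get_obs()['tcp_rot'],bot.get_obs()['grip_width'])
cv2.imwrite('pics/w5c.png',cv2.resize(c['frame'][90:225,160:360],None,fx=4,fy=4,interpolation=2))
E
```

```text
time: 15.5
tool_pos: [617.3, 145.1, 67.3]
tcp_rot: [3.14, 0.0, 1.762]
contact_force: [-0.6, -0.0, -1.2]
grip_width: 67.5
[617.29225536 145.21225262  67.36950265] [3.14036542e+00 1.99087207e-05 1.76197230e+00] 66.91977045406509
```

View pics/w5c.png

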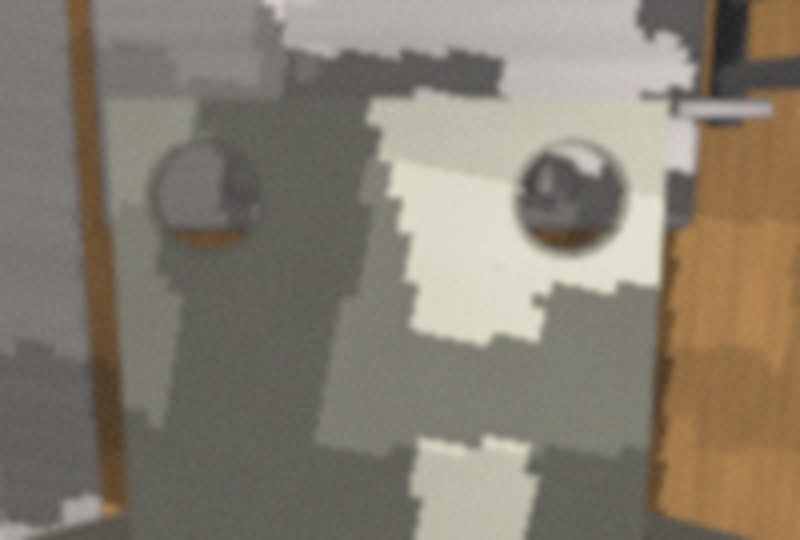

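Run:
```python
from h import *
c=dict(np.load('/tmp/wrist.npz'))
for n,p,z in(('holeL',(302.4,139.3),84.7),('holeR',(211.6,138.6),84.7),('pinL',(297,134),60),('pinR',(219.5,136.5),60)):print(n,onz(c,*p,z).round(1))
for (u0,v0) in((303,139),(212,139)):
  print('z'); 
  for v in range(v0-12,v0+13,2):print([int(dep(c,u,v)[2]) for u in range(u0-13,u0+15,2)])
```

```text
holeL [557.3 156.3  84.7]
holeR [565.4 112.6  84.7]
pinL [555.9 156.8  60. ]
pinR [565.7 113.4  60. ]
z
[84, 84, 84, 82, 20, 21, 21, 23, 21, 83, 82, 84, 84, 84]
[83, 82, 52, 59, 59, 60, 59, 21, 21, 22, 81, 83, 83, 83]
[84, 82, 58, 60, 60, 61, 60, 58, 22, 21, 21, 81, 83, 83]
[82, 53, 59, 61, 61, 61, 61, 59, 21, 21, 22, 22, 84, 85]
[41, 53, 60, 61, 62, 63, 61, 61, 21, 22, 22, 21, 81, 82]
[20, 47, 58, 60, 62, 62, 62, 60, 21, 21, 21, 21, 80, 82]
[21, 20, 22, 59, 61, 60, 60, 20, 22, 20, 20, 21, 80, 83]
[21, 22, 20, 21, 23, 21, 20, 21, 21, 21, 21, 22, 80, 83]
[22, 20, 21, 20, 22, 21, 21, 23, 21, 20, 21, 20, 81, 83]
[83, 21, 21, 19, 21, 20, 22, 20, 20, 22, 21, 79, 83, 84]
[84, 1, 2, 2, 2, 3, 1, 3, 3, 3, 4, 82, 82, 82]
[84, 83, 2, 2, 2, 1, 2, 2, 2, 2, 82, 83, 83, 84]
[84, 83, 82, 82, 3, 3, 2, 2, 81, 83, 82, 83, 84, 83]
z
[83, 83, 84, 82, 22, 22, 21, 21, 22, 83, 83, 83, 83, 83]
[83, 83, 80, 22, 22, 21, 22, 21, 22, 23, 59, 83, 84, 83]
[82, 82, 22, 22, 21, 20, 21, 20, 20, 59, 60, 60, 83, 84]
[83, 21, 21, 21, 21, 21, 22, 21, 21, 61, 61, 61, 83, 83]
[82, 21, 21, 22, 20, 21, 20, 22, 22, 62, 62, 62, 63, 83]
[81, 21, 21, 21, 20, 21, 22, 21, 21, 60, 62, 61, 61, 82]
[80, 21, 21, 21, 21, 21, 22, 21, 22, 22, 60, 60, 61, 81]
[81, 21, 21, 21, 21, 21, 21, 21, 22, 22, 20, 21, 21, 83]
[82, 22, 20, 21, 22, 21, 20, 22, 21, 22, 21, 21, 21, 83]
[83, 80, 20, 21, 22, 22, 22, 22, 21, 21, 21, 20, 22, 83]
[83, 81, 20, 20, 18, 20, 19, 20, 20, 20, 19, 19, 83, 83]
[84, 83, 82, 2, 2, 2, 2, 1, 2, 1, 2, 83, 82, 84]
[83, 85, 224, 83, 82, 2, 2, 1, 2, 82, 82, 84, 83, 83]
```

Depth in the holes shows both pin tops about 1–2 mm off centre. I'll correct by (-1.3, +2) mm and 0.4° while lowering to just above the tips, then recheck.

```bash
python3 -m pendant '[{"linear":[-1.3,2,-5],"twist":0.4},{"linear":[-1.3,2,-10],"twist":0.4},{"linear":[-1.3,2,-15],"twist":0.4},{"linear":[-1.3,2,-15],"twist":0.4},{"linear":[-1.3,2,-15],"twist":0.4},{"linear":[-1.3,2,-15],"twist":0.4}]'
python3 - <<'E'
from h import *
c=cap('wrist','w6.png');print(bot.get_obs()['tool_pos'],bot.get_obs()['tcp_rot'])
R=[]
for (u0,v0) in((302,139),(212,139)):
  P=np.array([[dep(c,u,v) for u in range(u0-16,u0+17)] for v in range(v0-18,v0+19)]);z=P[...,2];top=np.median(z[z>64])
  hm=(z<64.5).astype(np.uint8);k=max(cv2.findContours(hm,0,1)[0],key=cv2.contourArea);e=cv2.fitEllipse(k)
  pm=((z>50)&(z<64.5)).astype(np.uint8);k2=max(cv2.findContours(pm,0,1)[0],key=cv2.contourArea);ci=cv2.minEnclosingCircle(k2)
  h=onz(c,e[0][0]+u0-16,e[0][1]+v0-18,top);p=onz(c,ci[0][0]+u0-16,ci[0][1]+v0-18,59)
  print(top,e,ci,h.round(1),p.round(1),(p-h)[:2].round(1))
cv2.imwrite('pics/w6c.png',cv2.resize(c['frame'][90:225,160:360],None,fx=4,fy=4,interpolation=2))
E
```

```text
time: 16.3
tool_pos: [615.7, 147.3, 51.9]
tcp_rot: [3.141, -0.0, 1.769]
contact_force: [-0.8, -0.7, -0.9]
grip_width: 67.3
[615.73693693 147.28864685  51.9471142 ] [ 3.14113340e+00 -4.94800680e-05  1.76907251e+00]
68.2885351064636 ((15.353312492370605, 17.844186782836914), (23.528783798217773, 25.409151077270508), 27.587194442749023) ((12.5, 16.899999618530273), 7.5803375244140625) [555.5 157.6  68.3] [555.7 157.6  59. ] [ 0.2 -0. ]
68.32654624759837 ((15.769604682922363, 17.74338150024414), (23.613086700439453, 25.5673770904541), 149.83726501464844) ((18.83333396911621, 16.61111068725586), 7.6276164054870605) [564.2 114.3  68.3] [564.2 114.5  59. ] [0.  0.2]
```

View pics/w6c.png

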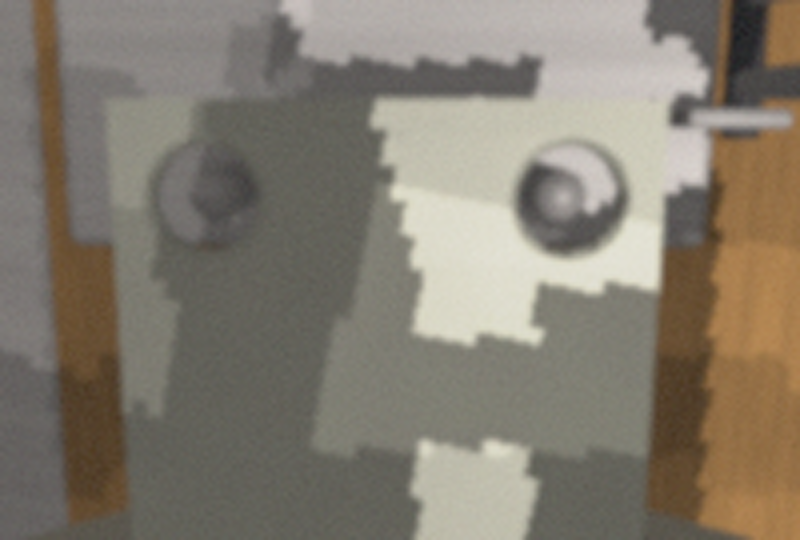

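Both pins (crop (212,190) and (560,195)) are within 0.3 mm of their hole axes. I'll lower about 42.5 mm and watch the force.

```bash
python3 -m pendant '[{"linear":[0,0,-8],"twist":0},{"linear":[0,0,-16],"twist":0},{"linear":[0,0,-24],"twist":0},{"linear":[0,0,-32],"twist":0},{"linear":[0,0,-38],"twist":0},{"linear":[0,0,-41],"twist":0},{"linear":[0,0,-42],"twist":0},{"linear":[0,0,-42],"twist":0},{"linear":[0,0,-42],"twist":0}]'
```

```text
time: 17.48
tool_pos: [615.8, 147.3, 10.1]
tcp_rot: [3.141, -0.0, 1.769]
contact_force: [-0.5, 0.5, 0.1]
grip_width: 67.1
```

```bash
python3 -m pendant '[{"linear":[0,0,-0.8],"twist":0},{"linear":[0,0,-0.8],"twist":0}]'; python3 -m pendant '[{"linear":[0,0,0],"twist":0},{"linear":[0,0,0],"twist":0},{"linear":[0,0,0],"twist":0},{"linear":[0,0,0],"twist":0},{"linear":[0,0,0],"twist":0}]' 0;  python3 -m pendant '[{"linear":[0,0,30],"twist":0},{"linear":[0,0,80],"twist":0},{"linear":[0,0,130],"twist":0},{"linear":[0,0,190],"twist":0},{"linear":[0,0,215],"twist":0},{"linear":[0,0,215],"twist":0},{"linear":[0,0,215],"twist":0}]'
python3 - <<'E'
from h import *
c=cap('wrist','w7.png');Z=[]
o=bot.get_obs();print(o['tool_pos'])
P=np.array([[dep(c,u,v) for u in range(512)] for v in range(215)])
f=c['frame'].astype(int);m=(abs(P[...,2]-26)<5)&(f[...,1]>f[...,0]+4)
q=P[m];n=len(q);A=np.c_[q[:,:2],np.ones(n)];s=np.linalg.lstsq(A,q[:,2],rcond=None)[0];print(n,'slope',s[:2],'z mean',q[:,2].mean(),q.min(0),q.max(0))
# what's at pins and at lever grip
for n,w in(('pL',(555.9,157.3)),('pR',(564.4,113.7))):
    s=P[(np.hypot(P[...,0]-w[0],P[...,1]-w[1])<9)];print(n,np.percentile(s[:,2],[5,50,95]).round(1))
s=P[(P[...,2]>85)&(P[...,1]>170)];print('lever',len(s),s.mean(0) if len(s) else 0)
E
```

```text
time: 17.73
tool_pos: [615.7, 147.3, 9.1]
tcp_rot: [3.141, -0.0, 1.769]
contact_force: [-0.0, 0.1, -0.4]
grip_width: 67.0
time: 18.35
tool_pos: [615.5, 147.3, 8.9]
tcp_rot: [-3.142, -0.0, 1.769]
contact_force: [-0.2, 0.2, -0.0]
grip_width: 92.0
time: 19.23
tool_pos: [614.8, 147.2, 222.2]
tcp_rot: [-3.139, -0.0, 1.769]
contact_force: [-0.3, -0.7, -0.3]
grip_width: 92.0
[614.68542752 147.1873635  221.82855419]Traceback (most recent call last):
  File "<stdin>", line 5, in <module>
ValueError: operands could not be broadcast together with shapes (215,512) (384,512)
```

Run:
```python
from h import *
c=dict(np.load('/tmp/wrist.npz'))
P=np.array([[dep(c,u,v) for u in range(512)] for v in range(215)])
f=c['frame'].astype(int)[:215]
a=cv2.resize(c['frame'][90:225,160:360],None,fx=4,fy=4,interpolation=2);cv2.imwrite('pics/w7c.png',a)
m=(abs(P[...,2]-26)<5)&(np.hypot(P[...,0]-585,P[...,1]-140)<25)
q=P[m];n=len(q);s=np.linalg.lstsq(np.c_[q[:,:2]-q[:,:2].mean(0),np.ones(n)],q[:,2],rcond=None)[0];print(n,'slope,z',s)
for n,w in(('pL',(555.9,157.3)),('pR',(564.4,113.7))):
    s=P[(np.hypot(P[...,0]-w[0],P[...,1]-w[1])<9)];print(n,np.percentile(s[:,2],[5,50,95]).round(1),(s[:,2]>40).sum())
s=P[(P[...,2]>85)&(P[...,1]>170)&(P[...,2]<125)];print('lever',len(s),s.mean(0) if len(s) else 0, s.max(0) if len(s) else 0)
```

```text
1270 slope,z [-3.00564634e-04  1.05275808e-03  2.56524957e+01]
pL [21.  25.3 61.7] 38
pR [21.2 25.3 61.5] 38
lever 399 [526.03053223 196.57466049 107.65863427] [537.44645438 206.45600449 111.79804385]
```

View pics/w7.png

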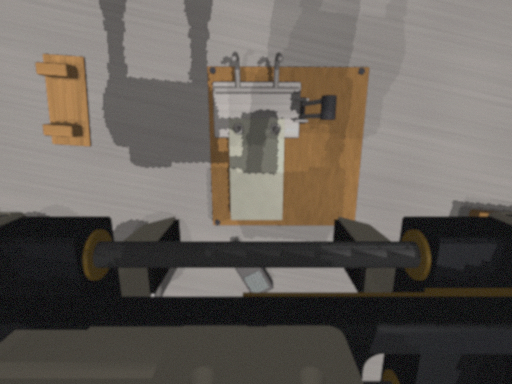

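The wrist view shows the panel on the file at (228–283,120–220), flat (slope 0.001, top at 25.7 mm), with both pins through, the rings open at (238,70) and (277,70), and the lever roll at (327,107). Next I'll go back over the lever roll at about (525,199.5), turn -90.4°, descend and pinch.

```bash
python3 -m pendant '[{"linear":[-15,10,0],"twist":-10},{"linear":[-35,20,0],"twist":-20},{"linear":[-55,30,0],"twist":-30},{"linear":[-75,42,0],"twist":-40},{"linear":[-90.5,52.2,0],"twist":-50},{"linear":[-90.5,52.2,0],"twist":-60},{"linear":[-90.5,52.2,0],"twist":-70},{"linear":[-90.5,52.2,0],"twist":-80},{"linear":[-90.5,52.2,0],"twist":-90.4},{"linear":[-90.5,52.2,0],"twist":-90.4},{"linear":[-90.5,52.2,-40],"twist":-90.4},{"linear":[-90.5,52.2,-90],"twist":-90.4},{"linear":[-90.5,52.2,-125],"twist":-90.4},{"linear":[-90.5,52.2,-137],"twist":-90.4},{"linear":[-90.5,52.2,-137],"twist":-90.4},{"linear":[-90.5,52.2,-137],"twist":-90.4}]' 0; python3 -m pendant '[{"linear":[0,0,0],"twist":0},{"linear":[0,0,0],"twist":0},{"linear":[0,0,0],"twist":0},{"linear":[0,0,0],"twist":0},{"linear":[0,0,0],"twist":0},{"linear":[0,0,0],"twist":0},{"linear":[0,0,0],"twist":0},{"linear":[0,0,0],"twist":0},{"linear":[0,0,0],"twist":0},{"linear":[0,0,0],"twist":0}]' 255
```

```text
time: 21.28
tool_pos: [526.1, 199.7, 88.4]
tcp_rot: [-3.142, -0.003, 0.192]
contact_force: [0.5, -1.3, 0.3]
grip_width: 92.3
time: 22.52
tool_pos: [525.1, 199.5, 86.9]
tcp_rot: [3.142, -0.0, 0.191]
contact_force: [0.1, -0.4, -1.3]
grip_width: 21.6
```

```bash
python3 -m pendant '[{"linear":[-1.5,7.5,-2],"twist":0},{"linear":[-3,14.5,-4],"twist":0},{"linear":[-4,21.5,-7],"twist":0},{"linear":[-5.5,28,-11],"twist":0},{"linear":[-6.5,34,-15],"twist":0},{"linear":[-8,40,-20],"twist":0},{"linear":[-9,45,-26],"twist":0},{"linear":[-10,50,-32],"twist":0},{"linear":[-10.5,54,-39],"twist":0},{"linear":[-11,57,-46],"twist":0},{"linear":[-11.5,60,-53],"twist":0},{"linear":[-12,61.6,-59],"twist":0},{"linear":[-12,61.6,-61.5],"twist":0},{"linear":[-12,61.6,-62.2],"twist":0},{"linear":[-12,61.6,-62.2],"twist":0},{"linear":[-12,61.6,-62.2],"twist":0}]' 255
```

```text
time: 24.52
tool_pos: [512.9, 262.5, 25.3]
tcp_rot: [-3.14, -0.001, 0.191]
contact_force: [-3.8, 7.0, 8.5]
grip_width: 21.9
```

Lever is fully down against its stop (8.5 N), so I'll release, rise and check numerically.

```bash
python3 -m pendant '[{"linear":[0,-1,0],"twist":0},{"linear":[0,-1,0],"twist":0},{"linear":[0,-1,0],"twist":0},{"linear":[0,-1,0],"twist":0},{"linear":[0,-1,0],"twist":0},{"linear":[0,-1,60],"twist":0},{"linear":[0,-1,120],"twist":0},{"linear":[0,-1,180],"twist":0},{"linear":[-20,60,200],"twist":0},{"linear":[-60,120,200],"twist":0},{"linear":[-60,160,200],"twist":0},{"linear":[-60,160,200],"twist":0},{"linear":[-60,160,200],"twist":0}]' 0
python3 - <<'E'
from h import *
o=np.array([560.1,135.8]);r=np.radians(11);R=np.array([[np.cos(r),-np.sin(r)],[np.sin(r),np.cos(r)]])
for n in('top','scene','wrist'):
    c=cap(n,'end_'+n+'.png');v,u=np.mgrid[0:384,0:512];T=cv2.Rodrigues(np.array(c['rvec'],float))[0];t=np.array(c['tvec'],float).ravel()
    z=c['z_map'];C=np.stack([(u-c['cx'])/c['fx']*z,(v-c['cy'])/c['fy']*z,z],-1)
    P=((C-t)@T)[z>0];F=np.c_[(P[:,:2]-o)@R,P[:,2]]
    def box(x0,x1,y0,y1,z0,z1):
        b=F[(F[:,0]>x0)&(F[:,0]<x1)&(F[:,1]>y0)&(F[:,1]<y1)&(F[:,2]>z0)&(F[:,2]<z1)];return len(b),(b.mean(0).round(1).tolist(),b.max(0).round(1).tolist()) if len(b) else 0
    print(n,'panel',box(25,110,-30,30,10,50),'\n roll down',box(-40,0,118,142,30,70),'\n roll up',box(-40,0,50,90,85,125),'\n rings fwd',box(-40,8,-30,30,45,90),'\n rings back',box(-95,-55,-40,40,50,100))
    q=F[(F[:,0]>25)&(F[:,0]<110)&(abs(F[:,1])<28)&(abs(F[:,2]-26)<8)]
    if len(q)>50:print(' slope',np.linalg.lstsq(np.c_[q[:,:2],np.ones(len(q))],q[:,2],rcond=None)[0])
E
```

```text
time: 26.15
tool_pos: [453.0, 420.6, 224.3]
tcp_rot: [3.141, 0.001, 0.192]
contact_force: [-0.8, -0.1, 0.3]
grip_width: 91.5
top panel (619, ([67.2, 0.0, 26.4], [110.0, 29.9, 36.4])) 
 roll down (52, ([-20.7, 128.8, 49.3], [-10.2, 138.0, 56.0])) 
 roll up (0, 0) 
 rings fwd (81, ([-16.9, 1.8, 66.0], [5.8, 27.4, 76.4])) 
 rings back (0, 0)
 slope [-4.04185466e-04 -3.98937923e-03  2.63840473e+01]
scene panel (321, ([68.0, -1.1, 24.6], [109.3, 29.9, 29.5])) 
 roll down (26, ([-19.9, 125.5, 45.0], [-9.7, 133.9, 52.0])) 
 roll up (0, 0) 
 rings fwd (73, ([-11.9, -4.0, 61.5], [6.4, 23.5, 69.5])) 
 rings back (0, 0)
 slope [ 2.11360868e-03 -2.95359120e-03  2.44788139e+01]
wrist panel (0, 0) 
 roll down (15, ([-21.7, 136.5, 40.4], [-12.1, 137.2, 41.3])) 
 roll up (0, 0) 
 rings fwd (0, 0) 
 rings back (0, 0)
```

```bash
python3 -c "
from plant import bot
o=bot.get_obs();print(o['time'],o['contact_force']);print(bot.close_job())"
```

```text
26.3 [ 0.39827159 -0.27429471  0.21099684]
the job is handed in; nothing more can be done
None
```

I filed the two-hole panel and handed the job in at 26.3 s; the hand-in reports no verdict. I pinched the lever roll, lifted it along its arc until the rings stood open, and lowered the panel over the pins. Then I pinched the roll again and pressed the lever down to its stop (about 8.5 N).

My last checks, from the camera depth readings:

- **Panel:** it lies flat, with a slope of at most 0.004 rad. Its top is at 24.5–26.4 mm, where 26 mm is expected.
- **Holes:** just before lowering, the holes were within 0.3 mm of the pins. After release both pins stood through them. I did not measure the hole offsets again after closing the rings.
- **Lever and rings:** the roll is in its down position and the rings are forward over the pins. Neither shows any reading in its raised position.
- **Robot:** it is clear of everything, with contact force near zero.

The last wrist image did not see the panel or rings, so these checks rest on the top and scene cameras, which differ by about 2 mm in height (the calibration tolerance). I did not measure the other objects at the end, but no move touched them as far as the forces showed.

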